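# Check that a freshly bled brake lever comes up firm short of the grip

### The arm

A 7-joint arm with a two-finger parallel gripper is mounted at the origin on the work surface. World frame = base frame: x ahead of the robot, y to its left, z up, the work surface at z = 0. Lengths are in m, angles in rad, forces in N, time in s.
With the tool pointing down it reaches from about 0.4 to 0.85 m from the base axis. Payload 6.9 kg.
Tool frame: the origin (TCP) lies between the finger pads; the fingertips stand 17 mm ahead of it and the grasp point (between the pads) lies 2 mm behind it (ctrl.finger_overhang is the distance from the TCP to the fingertips, in m); z points along the fingers, y is the line along which they close (so a half turn about z gives the same grasp; the last joint's range is limited). The gripper opens to 85 mm and grips with 20 to 120 N. Pads are 22 mm wide; open, the fingers measure 114 mm over their backs; the gripper's body (76 mm by 85 mm) begins 54 mm behind the grasp point. The pads swing forward as they close: fully open they stand 13 mm farther back than shut.
Start: joints at [-0.996, 0.507, -0.238, 1.5, 0.126, 1.149, -0.155], TCP at [0.283, 0.557, 0.248] pointing down, gripper open.
Joint ranges: [-3.08, 3.08], [-0.24, 2.05], [-1.43, 1.35], [0, 2.5], [-1.52, 4.66], [0.17, 1.96], [-2.89, 2.89]. Speed limits (rad/s): [2.39, 2.39, 3.14, 3.14, 3.14, 3.14, 3.14].

### API

Orientations are given as a unit quaternion [x, y, z, w].
In Python, from rig import ctrl gives the robot as it stands.
- The arm moves only by the tool step_arm, never from a script. Its argument "commands" is a list of rows, each a list of 4 numbers: the shift along the tool's x, y, z in cm, then the turn about the tool's z in degrees. In form: [[tx, ty, tz, spin], ...]. A call has 1 to 8 rows; each row shifts and turns the commanded pose from where the row before left it, along the tool's axes as they then stand; what a row does not reach is not made up. A row lasts 1/12 s, in which the tool goes at most 41.7 mm and 7.16 degrees, less where a joint would pass 70% of its speed; a pose out of reach is approached as far as the arm can. A call with a gripper value outside its range is refused whole. "gripper" is the closure in counts, from 0 (fully open) to 255 (shut), set as the call begins (left out, the last holds). The fingers move at their own pace and stop on an object; "newtons" is the grip in N (left out, the last holds). Time passes only in rows, so rows that do not move let the fingers close. It gives the time, the measured TCP pose, the force, the opening and the grip force at its end, in the units of the state.
- ctrl.get_state(): the state, without advancing time (a new reading comes with each control period).
- ctrl.get_image(name): name is "scene" or "top" or "wrist"; returns a dict with "frame" (384x512x3 uint8, blue, green, red), "K" (3x3 intrinsics, pixels), "distortion" ([k1, k2, p1, p2, k3] as OpenCV has them; the pictures are not rectified), "R" (3x3) and "t" (3): a world point X has camera coordinates R X + t. Camera axes: x right, y down, z forward; pixel columns grow to the right and rows downward; lengths in m; the calibration is good to about 2 mm. A picture is of the moment at which its call begins. There is no depth.
- ctrl.hand_in(): hands the job in; it is judged then, once.
Trained networks look in a picture, given as the dict that the camera call returned (one of the last four; its "shot" number tells which), for a name from the list of things; names that differ only in an ending like _2 or _b are one class to them, and where a whole thing is asked for, a point or a joint stands for the part that bears it (a point fixed in the world has none). Each returns a list of dicts, best first, with "confidence" (0 to 1); they miss things now and then, are a little off and sometimes report something else, mostly with a low value. They report only what shows in the picture. A call takes as long as a camera call.
- ctrl.look_for(picture, target): "xyz" ([x, y, z] in m, in world coordinates, good to about 4 mm: the middle of the surface that is visible of it).
- ctrl.outline_of(picture, target): "region" (384x512 bool, what is visible of it).
The state is a dict: "time_s": time; "joints": joint angles; "dq": joint speeds; "joint_efforts": joint torques, N m; "eef_pos": TCP position; "tool_rot": TCP orientation; "ft_force": force on the tool from outside, world axes, zero at the start; "wrist_torque": the same for the moment, N m; "width": finger opening in m; "gripper_force": force on a finger pad.
Only numpy, scipy, OpenCV 4.12 (cv2) and the standard library are available. Lean on these libraries where they do the work, as an engineer would, in place of code of your own. Each camera call takes 0.05 s, during which the arm holds its last target. There are 200 camera calls.

### The job

Check the finished brake on the handlebar in the vice: the one with no bleed cup standing on its master cylinder. With the outside of the fingers, gripping nothing, press its lever in towards the grip until it comes up firm, let it spring right out again, then press it in a second time and finish while holding it there, with a steady push of about 15 N, so that the gap left to the grip can be measured. Do not force it, keep off the cup and the other brake's lever, and leave the loose things on the bench where they are.

Things in the scene. Friction and masses are not known exactly. Their poses are not given: they have to be found in the camera images.
- vice: Blue bench vice, fixed, holding a 600 mm handlebar level by its middle, 140 mm up. Origin: on the bench below the middle of the bar; y along the bar to its left half; x across it, so a lever is pressed in towards +x; yaw within 15 degrees. Jaws 90 mm wide, up to 152 mm; screw and tommy bar reach 155 mm to -x at the middle; master cylinders 74 to 145 mm from the middle.
- left_lever (a joint): Brake lever on the bar's +y half, rad: 0 = right out at rest, growing as it is pressed in. Upright pivot 34 mm to -x of the bar axis, 148 mm from the middle: it sweeps level. A return spring pushes back 2.8 N at the press point at rest, 4.5 N at full stroke; at 0.32 rad it comes up firm (gives under 3 mm at 25 N), about 22 mm short of the grip. Springs back by itself.
- left_press (a point): Press point on the +y lever: on the blade's outer face (away from the grip), half-way up, 90 mm along from the pivot; moves with the lever; its x points in towards the grip. Blade bare aluminium, 13 mm high, 7 mm thick, 120 mm long, ball at the outer end, mid-height 140 mm above the bench, 51 mm clear of the grip at rest. What lies below it is under 40 mm tall.
- left_grip (a point): Middle of the rubber grip on the +y half, on the bar axis, 240 mm from the middle of the bar. Grip 32 mm thick, 127 mm long.
- left_port (a point): Bleed port on top of the +y master cylinder, 164 mm above the bench, 112 mm from the middle of the bar.
- right_lever (a joint): Brake lever on the bar's -y half, rad: 0 = right out at rest, growing as it is pressed in. Upright pivot 34 mm to -x of the bar axis, 148 mm from the middle: it sweeps level. A return spring pushes back 2.8 N at the press point at rest, 4.5 N at full stroke; at 0.32 rad it comes up firm (gives under 3 mm at 25 N), about 22 mm short of the grip. Springs back by itself.
- right_press (a point): Press point on the -y lever: on the blade's outer face (away from the grip), half-way up, 90 mm along from the pivot; moves with the lever; its x points in towards the grip. Blade bare aluminium, 13 mm high, 7 mm thick, 120 mm long, ball at the outer end, mid-height 140 mm above the bench, 51 mm clear of the grip at rest. What lies below it is under 40 mm tall.
- right_grip (a point): Middle of the rubber grip on the -y half, on the bar axis, 240 mm from the middle of the bar. Grip 32 mm thick, 127 mm long.
- right_port (a point): Bleed port on top of the -y master cylinder, 164 mm above the bench, 112 mm from the middle of the bar.
- cup: White plastic bleed cup, 40 mm wide and 62 mm tall, funnel-shaped, screwed upright into one of the two bleed ports (either side): that brake is still being bled. Origin at its foot, on the port. Fixed.
- plug: Small steel bleed plug, 12 mm wide, 7 mm high, screwed into the other bleed port: that brake is finished and is the one to check. Origin on the port. Fixed.
- oil_bottle: Loose white oil bottle, 54 mm wide, 150 mm tall, standing behind the bar. Origin under its base.
- jar: Loose glass jar with steel lid, 64 mm wide, 75 mm tall, behind the bar. Origin under its base.
- syringe: Loose white syringe lying on the bench in front of the vice, 155 mm long, 36 mm at its flange. Origin on the bench below its barrel.
- screwdriver: Loose screwdriver, 200 mm long, lying in front of the vice. Origin on the bench below its middle.
- spanner: Loose spanner, 180 mm long, lying in front of the vice. Origin below its middle.
- spare_grip: Loose rubber grip, 125 mm long, 38 mm across its flanges, lying on the bench under one end of the bar. Origin on the bench below its middle.
- rotor: Loose steel brake disc, 140 mm wide, 5 mm thick, lying flat on the bench under one end of the bar. Origin at its centre, on the bench.

How it is judged:
By the outcome, as a careful person would: the job done as asked, in the order asked, and still so for the second after the job is handed in, while the arm keeps its last pose, push and grip.
It also fails if it takes over 42 s, if anything falls off the work surface, if the arm or the gripper's body presses on something with over 40 N, if the wrist force passes 120 N, or if a joint passes its speed limit or range.

## Working session

There is one attempt and no reset: what is moved stays moved. The work goes in short steps, Python scripts to look and compute and a tool call to move; the robot and the scene stay as the last step left them, time stands still between calls to the robot, and variables do not carry over. Pictures are saved under pics/ and viewed, at most 10 in all, crops included, and the job is handed in when it is done.

Besides the shell and the picture viewer there is one more tool, called as name([rows], argument=value, ...), one row to a line, values as JSON. step_arm: Moves the arm, as the interface text tells. Its arguments: {"type":"object","properties":{"commands":{"type":"array"},"gripper":{"type":"number"},"newtons":{"type":"number"}},"required":["commands"]}

```bash
mkdir -p pics; python3 - <<'E'
from rig import ctrl
import cv2,numpy as np
s=ctrl.get_state();print(s)
P={}
for n in("scene","top"):
    p=ctrl.get_image(n);cv2.imwrite(f"pics/{n}0.png",p["frame"])
    for t in "vice left_press right_press left_grip right_grip left_port right_port cup plug left_lever right_lever oil_bottle jar".split():
        r=ctrl.look_for(p,t)
        print(n,t,[(np.round(q["xyz"],3).tolist(),round(q["confidence"],2)) for q in r[:2]])
a=cv2.imread("pics/scene0.png");b=cv2.imread("pics/top0.png")
cv2.imwrite("pics/both0.png",cv2.resize(np.vstack([a,b]),(400,600)) )
E
```

```text
{'time_s': 0.0, 'joints': array([-0.99551668,  0.50832995, -0.2375261 ,  1.50113035,  0.12571722,
        1.14891283, -0.1548017 ]), 'dq': array([-0.00117854,  0.00049239,  0.00037736,  0.00066005,  0.00156742,
        0.00071637, -0.00191373]), 'joint_efforts': array([ 9.58571036e-04, -6.20598865e+01, -2.18651354e+00, -2.49640954e+01,
        1.26416117e-02,  1.21164898e-02,  2.21845164e-05]), 'eef_pos': array([0.2827899 , 0.55683134, 0.24743546]), 'tool_rot': array([ 2.32724299e-01,  9.72542339e-01, -8.75453299e-04, -1.83199533e-04]), 'ft_force': array([ 0.23031054, -0.88627904,  0.44273938]), 'wrist_torque': array([-0.0302898 ,  0.05026789, -0.0174051 ]), 'gripper_force': 0.0, 'width': 0.08519743428354404}
scene vice [([0.595, -0.034, 0.139], 0.83)]
scene left_press []
scene right_press [([0.512, -0.21, 0.147], 0.54)]
scene left_grip [([0.598, -0.033, 0.142], 0.97), ([0.562, -0.311, 0.003], 0.31)]
scene right_grip [([0.605, -0.034, 0.142], 0.89)]
scene left_port [([0.597, -0.033, 0.14], 0.68)]
scene right_port [([0.597, -0.034, 0.139], 0.72)]
scene cup [([0.563, 0.099, 0.218], 0.68)]
scene plug []
scene left_lever []
scene right_lever [([0.513, -0.212, 0.143], 0.63), ([0.455, -0.136, 0.013], 0.61)]
scene oil_bottle [([0.729, -0.218, 0.084], 0.76), ([0.51, -0.211, 0.144], 0.74)]
scene jar [([0.747, 0.158, 0.05], 0.87)]
top vice []
top left_press [([0.526, 0.209, 0.146], 0.79), ([0.576, -0.001, 0.153], 0.41)]
top right_press [([0.507, -0.216, 0.149], 0.53)]
top left_grip [([0.576, -0.004, 0.152], 0.73)]
top right_grip [([0.508, -0.215, 0.145], 0.61), ([0.572, -0.002, 0.151], 0.6)]
top left_port [([0.575, -0.003, 0.151], 0.9)]
top right_port [([0.574, -0.001, 0.151], 0.61)]
top cup [([0.556, 0.11, 0.194], 0.77)]
top plug [([0.573, -0.002, 0.148], 0.19)]
top left_lever [([0.523, 0.206, 0.143], 0.64)]
top right_lever [([0.507, -0.213, 0.145], 0.74)]
top oil_bottle []
top jar [([0.721, 0.172, 0.074], 0.85)]
```

View pics/scene0.png

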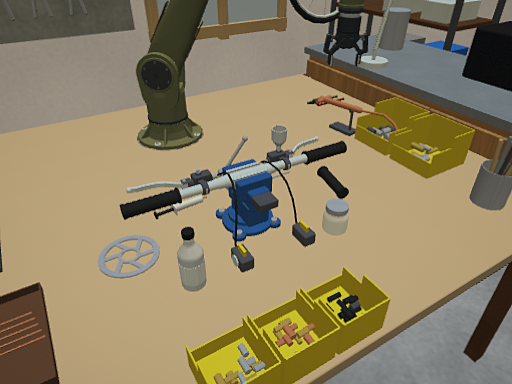

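View pics/top0.png

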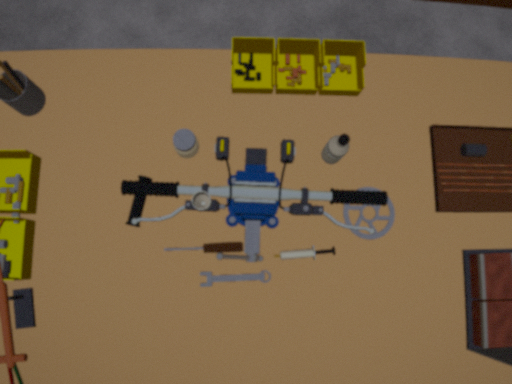

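The cup (top view, 202,201) stands on the +y half. The right (-y) master cylinder at (306,209) has none, so the right lever, running (325,212)–(372,231), is the one to press. I'll fix the bar axis from the grip ends.

```bash
cat > h.py <<'E'
from rig import ctrl
import cv2,numpy as np
def ray(p,uv,z):
    d=cv2.undistortPoints(np.float64([[uv]]),p["K"],np.float64(p["distortion"])).ravel()
    R=np.array(p["R"]);t=np.array(p["t"]);c=-R.T@t;v=R.T@np.r_[d,1]
    return c+v*(z-c[2])/v[2]
def proj(p,X):
    return cv2.projectPoints(np.float64(X),cv2.Rodrigues(np.array(p["R"]))[0],np.float64(p["t"]),p["K"],np.float64(p["distortion"]))[0].reshape(-1,2)
E
python3 - <<'E'
from h import *
p=ctrl.get_image("top")
a=ray(p,(122.5,187),.14);b=ray(p,(386,198),.14)
print(a,b,np.linalg.norm(a-b))
m=(a+b)/2;u=(a-b)/np.linalg.norm(a-b);n=np.array([u[1],-u[0],0])
print("mid",m,"yaw",np.degrees(np.arctan2(-u[0],u[1])))
W=lambda x,y,z:m*[1,1,0]+n*x+u*y+[0,0,z]
pts=[W(-.034,-.148,.14),W(-.074,-.230,.14),W(0,-.24,.156),W(-.02,-.112,.171),W(0,.24,.156),W(-.034,.148,.14),W(-.074,.23,.14)]
print(np.round(pts,3))
f=cv2.resize(p["frame"][150:270,100:410],None,fx=2.5,fy=2.5,interpolation=cv2.INTER_CUBIC)
for q in proj(p,pts):cv2.circle(f,tuple(int(v) for v in (q-[100,150])*2.5),2,(0,0,255),-1)
cv2.imwrite("pics/t1.png",f)
E
```

```text
[0.59267477 0.2973965  0.14      ] [ 0.57419282 -0.30754581  0.14      ] 0.6052245689972775
mid [ 0.5834338  -0.00507466  0.14      ] yaw -1.7499323803207807
[[ 0.545 -0.152  0.14 ]
 [ 0.502 -0.233  0.14 ]
 [ 0.576 -0.245  0.156]
 [ 0.56  -0.116  0.171]
 [ 0.591  0.235  0.156]
 [ 0.554  0.144  0.14 ]
 [ 0.516  0.227  0.14 ]]
```

View pics/t1.png

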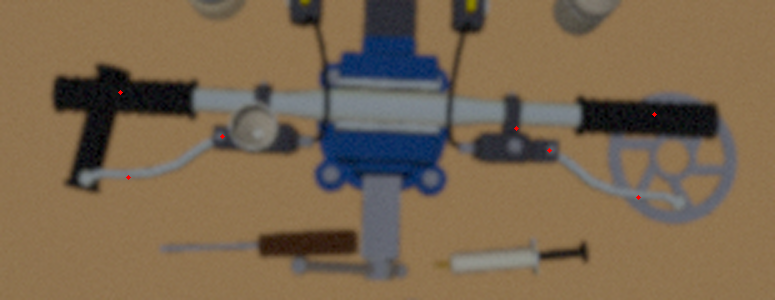

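The model fits the picture: the dots land on both pivots and press points. The right press point is at about (0.502, -0.233, 0.140). I'll close the fingers, raise and square the tool first.

step_arm([
  [0, 0, -1, -6.5],
  [0, 0, -1, -6.5],
  [0, 0, -1, -6.5],
  [0, 0, -1, -6.5],
  [0, 0, 0, 0],
], gripper=255, newtons=60)

```text
time_s: 1.87
eef_pos: [0.2833, 0.558, 0.2903]
tool_rot: [0.006, 1.0, 0.002, 0.001]
ft_force: [0.9, -0.3, 0.9]
width: 0.0253
gripper_force: 0.0
```

step_arm([
  [-1.4, -3, 0, 0],
  [-1.4, -3, 0, 0],
  [-1.4, -3, 0, 0],
  [-1.4, -3, 0, 0],
  [-1.4, -3, 0, 0],
  [-1.4, -3, 0, 0],
  [-1.4, -3, 0, 0],
  [-1.4, -3, 0, 0],
])

```text
time_s: 2.53
eef_pos: [0.3914, 0.3138, 0.2879]
tool_rot: [0.01, 1.0, -0.0, -0.0]
ft_force: [1.5, -0.5, -0.4]
width: 0.0001
gripper_force: 0.0
```

step_arm([
  [-1.3, -3, 0, 0],
  [-1.3, -3, 0, 0],
  [-1.3, -3, 0, 0],
  [-1.3, -3, 0, 0],
  [0, -3, 0, 0],
  [0, -3, 0, 0],
  [0, -3, 0, 0],
  [0, 0, 0, 0],
])

```text
time_s: 3.2
eef_pos: [0.4395, 0.0983, 0.2878]
tool_rot: [0.014, 1.0, -0.002, -0.0]
ft_force: [0.5, 0.8, -0.6]
width: -0.0
gripper_force: 0.0
```

step_arm([
  [0, -3, 0, 0],
  [0, -3, 0, 0],
  [0, -3, 0, 0],
  [0, -3, 0, 0],
  [0, -3, 0, 0],
  [0, -3, 0, 0],
  [0, -3, 0, 0],
  [0, -3, 0, 0],
])

```text
time_s: 3.87
eef_pos: [0.4356, -0.1365, 0.2881]
tool_rot: [0.01, 1.0, 0.0, 0.0]
ft_force: [0.6, 0.0, 0.3]
width: 0.0002
gripper_force: 0.0
```

step_arm([
  [0, -3, 0, 0],
  [0, -3, 0, 0],
  [0, -2, 0, 0],
  [0, -1, 0, 0],
  [0, 0, 0, 0],
  [0, 0, 0, 0],
])

```text
time_s: 4.37
eef_pos: [0.4345, -0.2243, 0.2879]
tool_rot: [0.009, 1.0, 0.0, -0.0]
ft_force: [0.2, 0.5, 0.4]
width: -0.0001
gripper_force: 0.0
```

```bash
python3 - <<'E'
from h import *
print(ctrl.finger_overhang, ctrl.get_state()["eef_pos"])
p=ctrl.get_image("wrist")
for t in("right_press","right_lever"):print(t,[(np.round(q["xyz"],3),round(q["confidence"],2)) for q in ctrl.look_for(p,t)[:2]])
f=p["frame"].copy()
for q in proj(p,[[.502,-.233,.1465],[.545,-.152,.1465],[.576,-.245,.156],[.56,-.116,.171]]):
    print(q);cv2.circle(f,tuple(int(v) for v in q),3,(0,0,255),-1)
cv2.imwrite("pics/w1.png",f)
E
```

```text
0.017 [ 0.43450976 -0.22431583  0.28789741]
right_press [(array([ 0.514, -0.19 ,  0.148]), 0.73)]
right_lever [(array([ 0.517, -0.188,  0.143]), 0.81), (array([ 0.54 , -0.117,  0.166]), 0.22)]
[243.15477763 246.77930326]
[324.30572805 283.04541291]
[233.18258225 316.15984285]
[365.97323071 310.06968065]
```

View pics/w1.png

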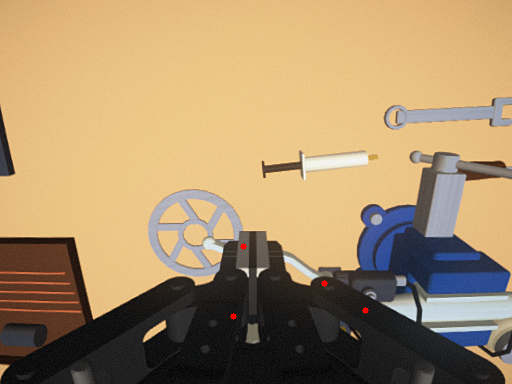

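The picture shows the lever's ball at (208,243), with the blade running behind the fingers to the pivot at about (324,283). My press point (243,247) lies on it. I'll descend in front of the blade, over clear bench.

step_arm([
  [0, -0.5, 2.5, 0],
  [0, -0.4, 2.5, 0],
  [0, 0, 2.5, 0],
  [0, 0, 2.5, 0],
  [0, 0, 2.5, 0],
  [0, 0, 1.5, 0],
  [0, 0, 0.7, 0],
  [0, 0, 0, 0],
])

```text
time_s: 5.18
eef_pos: [0.4339, -0.2329, 0.1402]
tool_rot: [0.007, 1.0, 0.001, -0.001]
ft_force: [-0.0, 0.6, 0.3]
width: 0.0001
gripper_force: 0.0
```

step_arm([
  [-1, 0, 0, 0],
  [-1, 0, 0, 0],
  [-1, 0, 0, 0],
  [-0.5, 0, 0, 0],
  [0, 0, 0, 0],
  [0, 0, 0, 0],
])

```text
time_s: 5.68
eef_pos: [0.4697, -0.2347, 0.1415]
tool_rot: [0.008, 1.0, -0.0, 0.0]
ft_force: [-0.0, -0.2, 0.0]
width: 0.0001
gripper_force: 0.0
```

step_arm([
  [-0.5, 0, 0, 0],
  [-0.5, 0, 0, 0],
  [-0.5, 0, 0, 0],
  [0, 0, 0, 0],
  [0, 0, 0, 0],
])

```text
time_s: 6.1
eef_pos: [0.4845, -0.235, 0.1412]
tool_rot: [0.008, 1.0, 0.0, -0.0]
ft_force: [-0.6, -0.1, 0.3]
width: 0.0001
gripper_force: 0.0
```

step_arm([
  [-0.5, 0, 0, 0],
  [-0.5, 0, 0, 0],
  [0, 0, 0, 0],
  [0, 0, 0, 0],
])

```text
time_s: 6.43
eef_pos: [0.4937, -0.2354, 0.1411]
tool_rot: [0.008, 1.0, 0.0, -0.001]
ft_force: [-4.6, -1.3, 2.4]
width: -0.0
gripper_force: 1.8
```

step_arm([
  [-0.5, -0.15, 0, 0],
  [-0.5, -0.15, 0, 0],
  [-0.5, -0.1, 0, 0],
  [-0.3, 0, 0, 0],
  [0, 0, 0, 0],
  [0, 0, 0, 0],
])

```text
time_s: 6.93
eef_pos: [0.5107, -0.2409, 0.141]
tool_rot: [0.009, 1.0, -0.001, -0.001]
ft_force: [-5.5, -4.7, 0.9]
width: 0.0001
gripper_force: 2.9
```

step_arm([
  [-0.3, 0, 0, 0],
  [-0.2, 0, 0, 0],
  [0, 0, 0, 0],
  [0, 0, 0, 0],
])

```text
time_s: 7.27
eef_pos: [0.5154, -0.2413, 0.1409]
tool_rot: [0.009, 1.0, -0.001, -0.002]
ft_force: [-5.6, -5.2, 0.4]
width: 0.0003
gripper_force: 3.2
```

The sideways force looks like friction from the blade's arc. I'll relax it by following in -y.

step_arm([
  [0, -0.15, 0, 0],
  [0, -0.15, 0, 0],
  [0, 0, 0, 0],
])

```text
time_s: 7.52
eef_pos: [0.5163, -0.2422, 0.1409]
tool_rot: [0.008, 1.0, 0.001, -0.001]
ft_force: [-3.5, -0.0, -0.3]
width: 0.0
gripper_force: 2.2
```

step_arm([
  [-0.2, 0, 0, 0],
  [-0.1, 0, 0, 0],
  [0, 0, 0, 0],
  [0, 0, 0, 0],
])

```text
time_s: 7.85
eef_pos: [0.5185, -0.2426, 0.1408]
tool_rot: [0.008, 1.0, 0.0, -0.002]
ft_force: [-7.6, -0.5, 1.1]
width: 0.0001
gripper_force: 3.7
```

step_arm([
  [-0.1, 0, 0, 0],
  [-0.1, 0, 0, 0],
  [0, 0, 0, 0],
  [0, 0, 0, 0],
])

```text
time_s: 8.18
eef_pos: [0.5186, -0.2426, 0.1406]
tool_rot: [0.008, 1.0, 0.001, -0.003]
ft_force: [-12.6, -0.4, 4.5]
width: 0.0001
gripper_force: 6.2
```

```bash
python3 - <<'E'
from h import *
s=ctrl.get_state();print(s["eef_pos"],s["ft_force"])
p=ctrl.get_image("top");cv2.imwrite("pics/t2.png",cv2.resize(p["frame"][150:270,250:410],None,fx=4,fy=4,interpolation=cv2.INTER_CUBIC))
s=ctrl.get_state();print(s["eef_pos"],s["ft_force"])
E
```

```text
[ 0.51861267 -0.24256459  0.14064917] [-12.56826235  -0.35915645   4.46875395]
[ 0.51863988 -0.24256426  0.14067398] [-11.71056688   0.88797585   4.65030905]
```

View pics/t2.png

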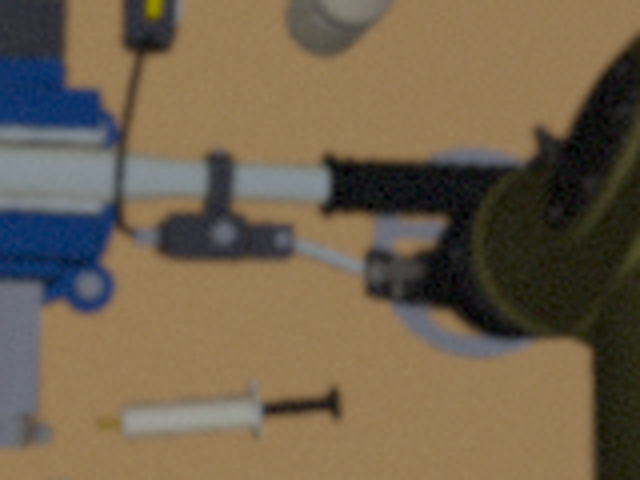

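Firm: the force rose by 5 N over 2 mm of command with no travel. The picture shows the right lever swung in, with nothing disturbed. One touch more, then release fully.

step_arm([
  [-0.1, 0, 0, 0],
  [0, 0, 0, 0],
  [0, 0, 0, 0],
])

```text
time_s: 8.48
eef_pos: [0.5188, -0.2425, 0.1406]
tool_rot: [0.009, 1.0, 0.001, -0.004]
ft_force: [-15.6, 1.6, 5.7]
width: 0.0
gripper_force: 7.5
```

step_arm([
  [0.6, 0.1, 0, 0],
  [0.7, 0.2, 0, 0],
  [0.7, 0.2, 0, 0],
  [0.8, 0.2, 0, 0],
  [0.8, 0, 0, 0],
  [0.8, 0, 0, 0],
  [0, 0, 0, 0],
  [0, 0, 0, 0],
])

```text
time_s: 9.15
eef_pos: [0.4799, -0.2352, 0.1419]
tool_rot: [0.008, 1.0, -0.0, 0.001]
ft_force: [0.1, 0.3, -1.0]
width: -0.0001
gripper_force: 0.0
```

step_arm([
  [0, 0, 0, 0],
  [0, 0, 0, 0],
  [0, 0, 0, 0],
  [0, 0, 0, 0],
  [0, 0, 0, 0],
  [0, 0, 0, 0],
])

```text
time_s: 9.65
eef_pos: [0.4794, -0.235, 0.1412]
tool_rot: [0.008, 1.0, -0.0, 0.0]
ft_force: [0.6, -0.4, -0.1]
width: -0.0003
gripper_force: 0.0
```

Released and clear, with 0 N on the tool. Second press.

step_arm([
  [-0.7, 0, 0, 0],
  [-0.7, 0, 0, 0],
  [-0.7, -0.2, 0, 0],
  [-0.6, -0.3, 0, 0],
  [-0.6, -0.3, 0, 0],
  [-0.4, 0, 0, 0],
  [-0.2, 0, 0, 0],
  [0, 0, 0, 0],
])

```text
time_s: 10.32
eef_pos: [0.518, -0.2442, 0.141]
tool_rot: [0.008, 1.0, -0.0, -0.0]
ft_force: [-4.9, -0.8, 0.7]
width: 0.0002
gripper_force: 2.5
```

step_arm([
  [-0.1, 0, 0, 0],
  [-0.1, 0, 0, 0],
  [0, 0, 0, 0],
  [0, 0, 0, 0],
])

```text
time_s: 10.65
eef_pos: [0.5187, -0.2443, 0.141]
tool_rot: [0.009, 1.0, -0.0, -0.001]
ft_force: [-6.1, -2.4, -1.2]
width: -0.0002
gripper_force: 3.2
```

step_arm([
  [-0.1, 0, 0, 0],
  [-0.1, 0, 0, 0],
  [-0.1, 0, 0, 0],
  [0, 0, 0, 0],
  [0, 0, 0, 0],
  [0, 0, 0, 0],
])

```text
time_s: 11.15
eef_pos: [0.519, -0.2444, 0.1407]
tool_rot: [0.009, 1.0, 0.0, -0.004]
ft_force: [-13.1, -1.0, 5.6]
width: -0.0001
gripper_force: 6.9
```

step_arm([
  [-0.06, 0, 0, 0],
  [0, 0, 0, 0],
  [0, 0, 0, 0],
  [0, 0, 0, 0],
  [0, 0, 0, 0],
  [0, 0, 0, 0],
])

```text
time_s: 11.65
eef_pos: [0.519, -0.2443, 0.1407]
tool_rot: [0.009, 1.0, 0.0, -0.004]
ft_force: [-14.6, -0.7, 6.3]
width: -0.0003
gripper_force: 7.7
```

step_arm([
  [0, 0, 0, 0],
  [0, 0, 0, 0],
  [0, 0, 0, 0],
  [0, 0, 0, 0],
  [0, 0, 0, 0],
  [0, 0, 0, 0],
])

```text
time_s: 12.15
eef_pos: [0.5191, -0.2443, 0.1407]
tool_rot: [0.009, 1.0, 0.0, -0.004]
ft_force: [-14.6, -1.2, 6.2]
width: 0.0
gripper_force: 7.6
```

Steady at about 15 N and firm, so I'm handing in.

```bash
python3 -c "
from rig import ctrl
print(ctrl.hand_in())"
```

```text
the job is handed in; nothing more can be done
None
```

I pressed the finished right-hand (-y) brake's lever until it came up firm and let it spring right out. I then pressed it in again and handed in while holding it firm with a steady push of about 15 N.

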